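# Start the bobbin winder under its push-latch lid

### The arm

A 7-joint arm with a two-finger parallel gripper is mounted at the origin on the work surface. World frame = base frame: x ahead of the robot, y to its left, z up, the work surface at z = 0. Lengths are in m, angles in rad, forces in N, time in s.
With the tool pointing down it reaches from about 0.4 to 0.85 m from the base axis. Payload 4.5 kg.
Tool frame: the origin (TCP) lies on the centre line of the jaws, within the pads' length; the fingertips stand ahead of it and the grasp point (between the pads) lies 6 mm ahead of it (tcp_to_tips is the z of the fingertips in the tool frame, in m); z points along the fingers, y is the line along which they close (so a half turn about z gives the same grasp; the last joint's range is limited). The gripper opens to 88 mm and grips with 3 to 60 N. Pads are 18 mm wide; open, the fingers measure 123 mm over their backs; the gripper's body (75 mm by 187 mm) begins 45 mm behind the grasp point.
Start: joints at [-1.266, 0.689, -0.195, 1.565, 0.157, 0.902, -0.215], TCP at [0.167, 0.602, 0.264] pointing down, gripper open.
Joint ranges: [-3.01, 3.01], [-0.46, 2.08], [-1.47, 1.51], [0.13, 2.56], [-1, 4.14], [0.04, 2.09], [-2.66, 2.66]. Speed limits (rad/s): [2.57, 2.57, 3.14, 3.14, 3.14, 3.14, 3.14].

### API

Orientations are given as a rotation vector (axis times angle).
In Python, from plant import state, grab_frame, job_done, tcp_to_tips gives the robot as it stands.
- The arm moves only by the tool apply_moves, never from a script. Its argument "deltas" is a list of rows, each an object of numbers: "ax", "ay", "az": the turn, a rotation vector about the tool's x, y, z in degrees; "x", "y", "z": the shift along the tool's x, y, z in m; "hand": the closure, from 0 (fully open) to 1 (shut). A call has exactly 10 rows; each row is the pose to reach, as a shift and turn from the pose commanded when the call began, along the tool's axes at that moment; what a row does not reach only later rows make up. A row lasts 1/12 s, in which the tool goes at most 41.7 mm and 7.16 degrees, less where a joint would pass 70% of its speed; a pose out of reach is approached as far as the arm can. A call with a gripper value outside its range is refused whole. The fingers move at their own pace and stop on an object; the grip force is fixed at half the most. Time passes only in rows, so rows that repeat a pose let the fingers close, or fill a call up. It gives the time, the measured TCP pose, the force, the opening and the grip force at its end, in the units of the state.
- state(): the state, without advancing time (a new reading comes with each control period).
- grab_frame(name): name is "scene" or "top" or "wrist"; returns a dict with "image" (480x640x3 uint8, red, green, blue), "depth" (480x640 float32, m along the optical axis (not along the pixel's ray), 0 where there is no reading), "camera_matrix" (3x3 intrinsics, pixels), "D" ([k1, k2, p1, p2, k3] as OpenCV has them; the pictures are not rectified), "T" (4x4, takes a point from camera to world coordinates). Camera axes: x right, y up, looking along -z (the intrinsics and any distortion apply to the point x, -y, -z); pixel columns grow to the right and rows downward; lengths in m; the calibration is good to about 2 mm. A picture is of the moment at which its call begins.
- job_done(): hands the job in; it is judged then, once.
The state is a dict: "t": time; "joint_pos": joint angles; "joint_vel": joint speeds; "joint_efforts": joint torques, N m; "ee_pos": TCP position; "ee_rot": TCP orientation; "contact_force": force on the tool from outside, world axes, zero at the start; "moment": the same for the moment, N m; "grip_width": finger opening in m; "grasp_force": force on a finger pad.
Only numpy, scipy, OpenCV 4.12 (cv2) and the standard library are available. Lean on these libraries where they do the work, as an engineer would, in place of code of your own. Each camera call takes 0.05 s, during which the arm holds its last target. There are 200 camera calls.

### The job

Press on the bobbin winder's closed blue lid near its free edge so that the push latch pops it open, let it swing up by itself, then press the green start button under it fully down. Then push the lid back down and press it until it latches shut, and leave it shut. Do everything with the fingertips: leave the red stop button unpressed and do not pick up or shift the spool, shears and other things around.

Things in the scene. Friction and masses are not known exactly. Their poses are not given: they have to be found in the camera images.
- winder: bobbin winder, cream plastic box fixed to the table, 200 mm along its x, 150 along its y, deck 55 mm above the table. Origin on the table, 75 mm from its -x end, midway across; z up. A blue lid flush with the deck covers a bay; past its free edge the deck steps down to a ledge 42 mm above the table. On the +x deck stand a spindle with a pink bobbin (77 mm above the table; x +100, y +35) and a loose spool (x +100, y -40)
- lid (a joint): angle of the blue push-latch lid, rad: 0 (within 0.015) latched shut, flush; 1.55 fully open (stop), free edge 132 mm above the table; down to -0.09 (stop) pressed in. To open: press the free edge in to the stop (about 7 mm, 2 to 5 N) and let go; a damped spring lifts it in about 2 s when nothing is in its way
- lid_press (a point): point on the lid's outer face where to press, 62 mm from the hinge line (18 from the free edge), midway along the lid; moves with the lid. Axes: x along the hinge, -y to the free edge, z out of the outer face. To shut: push the outer face over and down (1 to 4 N), press the edge in to the stop, about 7 mm below flush, and let go: it comes back to flush, latched. A further press opens it again; too short a press and it rises
- lid_hinge (a point): middle of the lid's level hinge line, at winder (0, +40, 52.5) mm; fixed, axes as the winder's. The lid is a 5 mm plate centred on this line: 130 mm along the hinge (winder x), 80 mm from hinge to free edge, which lies at winder y -40 when shut. Outer face 2.5 mm from the line's plane
- lid_tongue (a point): root of the white latch tongue under the lid, at winder x -48; 30 mm wide, hanging 36 mm below the lid, 62 mm from the hinge line; moves with the lid
- start_top (a point): centre of the top of the green start button, a round cap 24 mm across in a black ring 40 mm across, in the bay 43 mm above the table (12 mm below the deck), 58 mm from the hinge line. Either at winder x -8 or at x +40; red and green change places
- start (a joint): travel of the green button, m: 0 = out, 0.005 = fully down (about 4 N); springs back. A press must come down clear of the open lid, which stands about 50 mm from the button's centre on the hinge side
- stop_top (a point): centre of the top of the red stop button, same shape and height, 48 mm from the green one; leave it alone
- stop (a joint): travel of the red button, m: 0 = out, 0.005 = fully down
- spool_green: small wooden thread spool with green thread, 28 mm across, 30 mm tall, standing loose on the winder's deck beside the bobbin; origin under its centre. Bystander, loose
- shears: steel shears with black handles lying flat, 165 x 85 x 10 mm, long axis along own x (points to +x); origin under the middle. Bystander, loose
- button_tin: open round pink tin of buttons, 84 mm across, 35 mm tall; origin under its centre. Bystander, loose
- tape_measure: round yellow tape-measure case lying flat, 50 mm across, 16 mm tall; origin under its centre. Bystander, loose
- pin_dish: round green pin dish, 68 mm across, 16 mm tall; origin under its centre. Bystander, loose
- wooden_bear: small carved wooden bear on a round dark foot 60 mm across, 83 mm tall; origin under its centre. Bystander, loose
- mug: white mug, 76 mm across, 85 mm tall, handle towards its own +y; origin under its centre. Bystander, loose

How it is judged:
By the outcome, as a careful person would: the job done as asked, in the order asked, and still so for the second after the job is handed in, with the robot touching nothing.
It also fails if it takes over 54 s, if anything falls off the work surface, if the arm or the gripper's body presses on something with over 40 N, if the wrist force passes 120 N, or if a joint passes its speed limit or range.

## Working session

There is one attempt and no reset: what is moved stays moved. The work goes in short steps, Python scripts to look and compute and a tool call to move; the robot and the scene stay as the last step left them, time stands still between calls to the robot, and variables do not carry over. Pictures are saved under pics/ and viewed, at most 10 in all, crops included, and the job is handed in when it is done.

Besides the shell and the picture viewer there is one more tool, called after "Emit:" in YAML: its name, and indented under it one key for each argument. apply_moves: Moves the arm, as the interface text tells. Its arguments: {"type":"object","properties":{"deltas":{"type":"array","items":{"type":"object","properties":{"ax":{"type":"number"},"ay":{"type":"number"},"az":{"type":"number"},"x":{"type":"number"},"y":{"type":"number"},"z":{"type":"number"},"hand":{"type":"number"}}}}},"required":["deltas"]}

```bash
mkdir -p pics; cat > h.py <<'E'
import numpy as np,cv2
from scipy.spatial.transform import Rotation as R
from plant import state,grab_frame,job_done,tcp_to_tips
def px(f,u,v,d=None):
    K=np.array(f["camera_matrix"]);D=np.array(f["D"],float)
    if d is None:
        p=f["depth"][int(v)-1:int(v)+2,int(u)-1:int(u)+2]; d=np.median(p[p>0])
    n=cv2.undistortPoints(np.array([[[u,v]]],float),K,D)[0,0]
    return (np.array(f["T"])@[n[0]*d,-n[1]*d,-d,1])[:3]
def atz(f,u,v,z):
    a=px(f,u,v,1.);o=np.array(f["T"])[:3,3];return o+(a-o)*(z-o[2])/(a[2]-o[2])
E
python3 - <<'E'
from h import *
import pickle
s=state();print(s["ee_pos"],s["ee_rot"],s["t"],tcp_to_tips,s["contact_force"],s["grip_width"]);print(R.from_rotvec(s["ee_rot"]).as_matrix().round(3))
for n in("top","scene"):
    f=grab_frame(n);pickle.dump(f,open(n+".pkl","wb"));cv2.imwrite(f"pics/{n}0.png",f["image"][:,:,::-1])
E
```

```text
[0.16706048 0.60165685 0.26292216] [-4.23964398e-01 -3.11271945e+00  2.85017972e-03] 0.0 0.025 [-1.1781225   0.15642313  0.68035401] 0.08790586508525462
[[-0.964  0.267 -0.   ]
 [ 0.267  0.964 -0.002]
 [-0.    -0.002 -1.   ]]
```

View pics/top0.png

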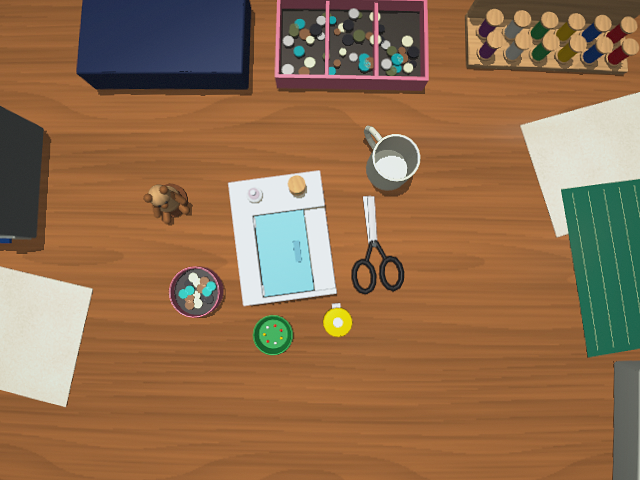

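View pics/scene0.png

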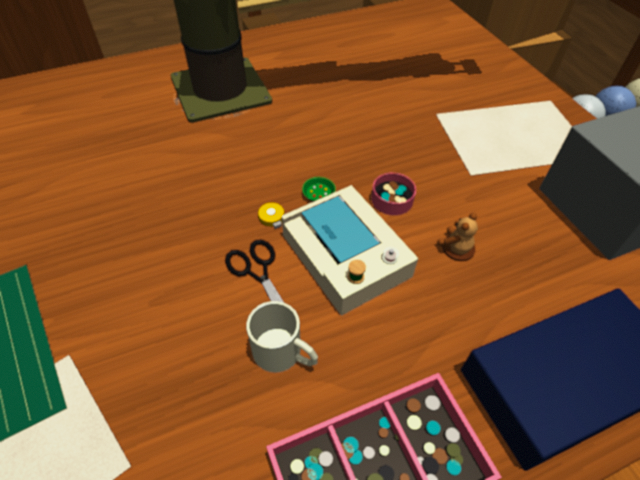

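The top view shows the winder with its lid at about (285,253), the bobbin at (255,195), the spool at (297,185) and the free edge on the right. I'll enlarge it.

```bash
python3 - <<'E'
from h import *
import pickle
f=pickle.load(open("top.pkl","rb"))
c=f["image"][160:315,220:425,::-1][:, :150]
cv2.imwrite("pics/crop0.png",cv2.resize(c,None,fx=3.8,fy=3.8,interpolation=cv2.INTER_CUBIC))
print(np.array(f["T"]).round(3),f["camera_matrix"],f["D"])
E
```

```text
[[ 0.014  0.998 -0.068  0.539]
 [-1.     0.014  0.001  0.02 ]
 [ 0.002  0.068  0.998  0.765]
 [ 0.     0.     0.     1.   ]] [[442.6153877    0.         313.80123231]
 [  0.         442.6153877  236.02903829]
 [  0.           0.           1.        ]] [-0.06198833  0.          0.          0.          0.        ]
```

View pics/crop0.png

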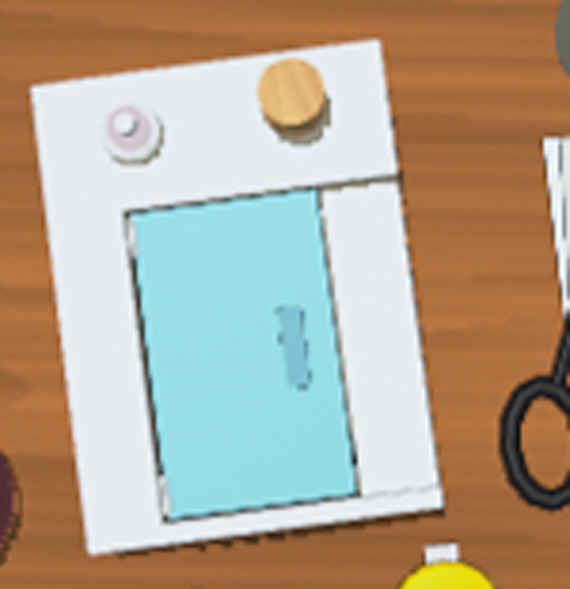

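```bash
cat >> h.py <<'E'
def fit(f):
    P=[(132,212),(319,188),(356,494),(167,520),(32,88),(90,553),(380,40)]
    W=np.array([(65,40),(65,-40),(-65,-40),(-65,40),(125,75),(-75,75),(125,-75)])/1000
    X=np.array([atz(f,u/3.8+220-.37,v/3.8+160-.37,.055) for u,v in P])[:,:2]
    a=W-W.mean(0);b=X-X.mean(0)
    th=np.arctan2((a[:,0]*b[:,1]-a[:,1]*b[:,0]).sum(),(a*b).sum())
    M=np.array([[np.cos(th),-np.sin(th)],[np.sin(th),np.cos(th)]])
    t=X.mean(0)-M@W.mean(0)
    return th,M,t,X-(W@M.T+t)
E
python3 - <<'E'
from h import *
import pickle
f=pickle.load(open("top.pkl","rb"))
th,M,t,r=fit(f);print(np.degrees(th),t,(r*1000).round(1))
for n,w in dict(press=(0,-.022),g1=(-.008,-.018),g2=(.04,-.018),hinge=(0,.04),spool=(.1,-.04)).items():print(n,(M@w+t).round(4))
d=[px(f,*p)[2] for p in [(270,250),(280,280),(245,250),(280,210)]];print(d)
E
```

```text
8.338210188578087 [0.55970192 0.06749792] [[ 0.7 -0.6]
 [ 0.4 -0.7]
 [-0.1  0.6]
 [-0.5  0.6]
 [-0.8  0.3]
 [ 0.1 -0.4]
 [ 0.2  0.1]]
press [0.5629 0.0457]
g1 [0.5544 0.0485]
g2 [0.6019 0.0555]
hinge [0.5539 0.1071]
spool [0.6644 0.0424]
[np.float64(0.05425901355243823), np.float64(0.05666785149962905), np.float64(0.05522825347145932), np.float64(0.05554677004024677)]
```

```bash
cat >> h.py <<'E'
TH=np.radians(8.34);T0=np.array([.5597,.0675,0])
Wz=R.from_euler("z",TH)
def tipw():
    s=state();r=R.from_rotvec(s["ee_rot"]);return Wz.inv().apply(np.array(s["ee_pos"])+r.apply([0,0,tcp_to_tips])-T0)
def goal(w,tilt):
    "winder-frame tip point (m), tilt deg -> shift, turn in present tool axes"
    s=state();r=R.from_rotvec(s["ee_rot"])
    g=Wz*R.from_matrix(np.array([[0,1,0],[1,0,0],[0,0,-1.]]))*R.from_euler("y",tilt,degrees=True)
    p=Wz.apply(w)+T0-g.apply([0,0,tcp_to_tips])
    print("shift mm",(r.inv().apply(p-s["ee_pos"])*1000).round(1),"turn",(r.inv()*g).as_rotvec(degrees=True).round(2))
E
python3 -c "
from h import *
goal([0,-.022,.10],0)"
```

```text
shift mm [-530.  -429.6  138.8] turn [-8.000e-02  6.000e-02  6.615e+01]
```

Emit:
apply_moves:
  deltas:
    - {"x":-0.02,"y":-0.016,"az":6.6,"hand":1}
    - {"x":-0.05,"y":-0.04,"az":13.2,"hand":1}
    - {"x":-0.08,"y":-0.065,"az":19.8,"hand":1}
    - {"x":-0.11,"y":-0.09,"az":26.4,"hand":1}
    - {"x":-0.14,"y":-0.114,"az":33,"hand":1}
    - {"x":-0.17,"y":-0.138,"az":39.6,"hand":1}
    - {"x":-0.2,"y":-0.162,"az":46.2,"hand":1}
    - {"x":-0.23,"y":-0.186,"az":52.9,"hand":1}
    - {"x":-0.26,"y":-0.21,"az":59.5,"hand":1}
    - {"x":-0.29,"y":-0.235,"az":66.1,"hand":1}

```text
invalid input at $.deltas[0]: expected keys ax, ay, az, x, y, z, hand
```

```bash
python3 -c "
from h import *
goal([0,-.022,.09],0);print(state()['grip_width'],tipw())"
```

```text
shift mm [-530.  -429.6  148.8] turn [-8.000e-02  6.000e-02  6.615e+01]
0.08843127653371065 [-0.31098308  0.58545302  0.23800676]
```

All keys are required in every row.

Emit:
apply_moves:
  deltas:
    - {"x":-0.02,"y":-0.016,"z":0,"ax":0,"ay":0,"az":6.6,"hand":1}
    - {"x":-0.05,"y":-0.04,"z":0,"ax":0,"ay":0,"az":13.2,"hand":1}
    - {"x":-0.08,"y":-0.065,"z":0,"ax":0,"ay":0,"az":19.8,"hand":1}
    - {"x":-0.11,"y":-0.09,"z":0,"ax":0,"ay":0,"az":26.4,"hand":1}
    - {"x":-0.14,"y":-0.114,"z":0,"ax":0,"ay":0,"az":33,"hand":1}
    - {"x":-0.17,"y":-0.138,"z":0,"ax":0,"ay":0,"az":39.6,"hand":1}
    - {"x":-0.2,"y":-0.162,"z":0,"ax":0,"ay":0,"az":46.2,"hand":1}
    - {"x":-0.23,"y":-0.186,"z":0,"ax":0,"ay":0,"az":52.9,"hand":1}
    - {"x":-0.26,"y":-0.21,"z":0,"ax":0,"ay":0,"az":59.5,"hand":1}
    - {"x":-0.29,"y":-0.235,"z":0,"ax":0,"ay":0,"az":66.1,"hand":1}

```text
t: 0.93
ee_pos: [0.3844, 0.2967, 0.2637]
ee_rot: [-2.059, -2.372, 0.0]
contact_force: [1.5, 0.8, 0.1]
grip_width: 0.0234
grasp_force: 0.0
```

```bash
python3 -c "
from h import *
goal([0,-.022,.09],0);print(state()['grip_width'],tipw())"
```

```text
shift mm [-273.6  141.5  148.6] turn [-0.01 -0.01 -0.25]
0.023439482539697194 [-0.14023346  0.25223365  0.23865048]
```

Emit:
apply_moves:
  deltas:
    - {"x":-0.03,"y":0.016,"z":0,"ax":0,"ay":0,"az":-0.25,"hand":1}
    - {"x":-0.065,"y":0.034,"z":0,"ax":0,"ay":0,"az":-0.25,"hand":1}
    - {"x":-0.1,"y":0.052,"z":0,"ax":0,"ay":0,"az":-0.25,"hand":1}
    - {"x":-0.135,"y":0.07,"z":0.01,"ax":0,"ay":0,"az":-0.25,"hand":1}
    - {"x":-0.17,"y":0.088,"z":0.02,"ax":0,"ay":0,"az":-0.25,"hand":1}
    - {"x":-0.205,"y":0.106,"z":0.035,"ax":0,"ay":0,"az":-0.25,"hand":1}
    - {"x":-0.236,"y":0.122,"z":0.055,"ax":0,"ay":0,"az":-0.25,"hand":1}
    - {"x":-0.26,"y":0.134,"z":0.08,"ax":0,"ay":0,"az":-0.25,"hand":1}
    - {"x":-0.272,"y":0.14,"z":0.115,"ax":0,"ay":0,"az":-0.25,"hand":1}
    - {"x":-0.2736,"y":0.1415,"z":0.148,"ax":0,"ay":0,"az":-0.25,"hand":1}

```text
t: 1.77
ee_pos: [0.5657, 0.0437, 0.1144]
ee_rot: [2.052, 2.374, 0.001]
contact_force: [0.5, 0.8, -0.2]
grip_width: 0.0003
grasp_force: 0.0
```

```bash
python3 -c "
from h import *
goal([0,-.022,.056],0);print(state()['grip_width'],tipw(),state()['contact_force'])
f=grab_frame('wrist');cv2.imwrite('pics/w1.png',f['image'][:,:,::-1])"
```

```text
shift mm [ 2.5 -2.6 33.4] turn [ 0.15  0.15 -0.04]
0.0002544389853705098 [ 0.00257434 -0.0245022   0.08944116] [ 0.51980894  0.84448052 -0.19186185]
```

View pics/w1.png

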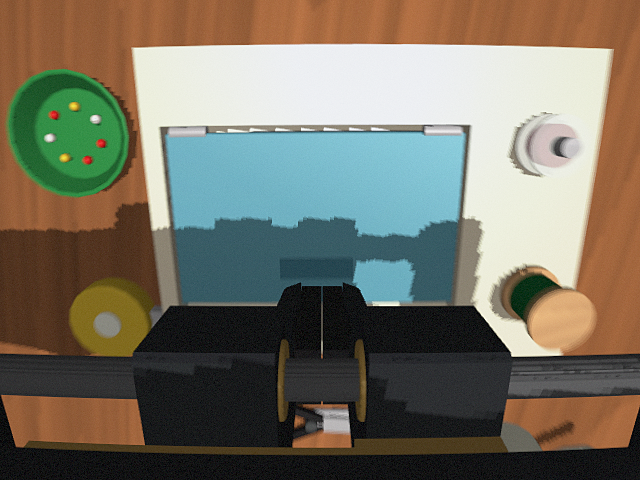

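The wrist view shows the closed fingertips at (322,290) over the lid (162–468, 130–305), near its free edge and clear of the spool. Pressing now.

Emit:
apply_moves:
  deltas:
    - {"x":0.0025,"y":-0.0026,"z":0.012,"ax":0,"ay":0,"az":0,"hand":1}
    - {"x":0.0025,"y":-0.0026,"z":0.022,"ax":0,"ay":0,"az":0,"hand":1}
    - {"x":0.0025,"y":-0.0026,"z":0.029,"ax":0,"ay":0,"az":0,"hand":1}
    - {"x":0.0025,"y":-0.0026,"z":0.033,"ax":0,"ay":0,"az":0,"hand":1}
    - {"x":0.0025,"y":-0.0026,"z":0.035,"ax":0,"ay":0,"az":0,"hand":1}
    - {"x":0.0025,"y":-0.0026,"z":0.0365,"ax":0,"ay":0,"az":0,"hand":1}
    - {"x":0.0025,"y":-0.0026,"z":0.038,"ax":0,"ay":0,"az":0,"hand":1}
    - {"x":0.0025,"y":-0.0026,"z":0.039,"ax":0,"ay":0,"az":0,"hand":1}
    - {"x":0.0025,"y":-0.0026,"z":0.04,"ax":0,"ay":0,"az":0,"hand":1}
    - {"x":0.0025,"y":-0.0026,"z":0.04,"ax":0,"ay":0,"az":0,"hand":1}

```text
t: 2.65
ee_pos: [0.5609, 0.0506, 0.076]
ee_rot: [2.047, 2.382, 0.001]
contact_force: [-0.8, -0.1, 3.2]
grip_width: 0.0005
grasp_force: 1.7
```

```bash
python3 -c "
from h import *
print(tipw(),state()['contact_force'])"
```

```text
[-0.00123013 -0.01692953  0.05100486] [-0.78559959 -0.05121263  3.21017812]
```

Emit:
apply_moves:
  deltas:
    - {"x":0,"y":0,"z":0.0005,"ax":0,"ay":0,"az":0,"hand":1}
    - {"x":0,"y":0,"z":0.001,"ax":0,"ay":0,"az":0,"hand":1}
    - {"x":0,"y":0,"z":0.0015,"ax":0,"ay":0,"az":0,"hand":1}
    - {"x":0,"y":0,"z":0.002,"ax":0,"ay":0,"az":0,"hand":1}
    - {"x":0,"y":0,"z":0.0025,"ax":0,"ay":0,"az":0,"hand":1}
    - {"x":0,"y":0,"z":0.003,"ax":0,"ay":0,"az":0,"hand":1}
    - {"x":0,"y":0,"z":0.003,"ax":0,"ay":0,"az":0,"hand":1}
    - {"x":0,"y":0,"z":0.003,"ax":0,"ay":0,"az":0,"hand":1}
    - {"x":0,"y":0,"z":0.003,"ax":0,"ay":0,"az":0,"hand":1}
    - {"x":0,"y":0,"z":0.003,"ax":0,"ay":0,"az":0,"hand":1}

```text
t: 3.48
ee_pos: [0.561, 0.0506, 0.0755]
ee_rot: [2.047, 2.382, 0.003]
contact_force: [-5.9, 1.0, 26.2]
grip_width: 0.0003
grasp_force: 13.1
```

```bash
python3 -c "
from h import *
print(tipw(),state()['contact_force'])"
```

```text
[-0.00108011 -0.01692924  0.0505032 ] [-5.89944378  0.9732731  26.17630464]
```

Emit:
apply_moves:
  deltas:
    - {"x":0,"y":0,"z":-0.02,"ax":0,"ay":0,"az":0,"hand":1}
    - {"x":-0.005,"y":0,"z":-0.05,"ax":0,"ay":0,"az":0,"hand":1}
    - {"x":-0.025,"y":0,"z":-0.08,"ax":0,"ay":0,"az":0,"hand":1}
    - {"x":-0.05,"y":0,"z":-0.1,"ax":0,"ay":0,"az":0,"hand":1}
    - {"x":-0.075,"y":0,"z":-0.11,"ax":0,"ay":5,"az":0,"hand":1}
    - {"x":-0.09,"y":0,"z":-0.11,"ax":0,"ay":10,"az":0,"hand":1}
    - {"x":-0.1,"y":0,"z":-0.11,"ax":0,"ay":15,"az":0,"hand":1}
    - {"x":-0.1,"y":0,"z":-0.11,"ax":0,"ay":20,"az":0,"hand":1}
    - {"x":-0.1,"y":0,"z":-0.11,"ax":0,"ay":25,"az":0,"hand":1}
    - {"x":-0.1,"y":0,"z":-0.11,"ax":0,"ay":30,"az":0,"hand":1}

```text
t: 4.32
ee_pos: [0.5761, -0.0501, 0.1829]
ee_rot: [-1.764, -2.049, -0.477]
contact_force: [0.3, 0.7, -1.2]
grip_width: 0.0005
grasp_force: 0.0
```

Emit:
apply_moves:
  deltas:
    - {"x":0,"y":0,"z":0,"ax":0,"ay":0,"az":0,"hand":1}
    - {"x":0,"y":0,"z":0,"ax":0,"ay":0,"az":0,"hand":1}
    - {"x":0,"y":0,"z":0,"ax":0,"ay":0,"az":0,"hand":1}
    - {"x":0,"y":0,"z":0,"ax":0,"ay":0,"az":0,"hand":1}
    - {"x":0,"y":0,"z":0,"ax":0,"ay":0,"az":0,"hand":1}
    - {"x":0,"y":0,"z":0,"ax":0,"ay":0,"az":0,"hand":1}
    - {"x":0,"y":0,"z":0,"ax":0,"ay":0,"az":0,"hand":1}
    - {"x":0,"y":0,"z":0,"ax":0,"ay":0,"az":0,"hand":1}
    - {"x":0,"y":0,"z":0,"ax":0,"ay":0,"az":0,"hand":1}
    - {"x":0,"y":0,"z":0,"ax":0,"ay":0,"az":0,"hand":1}

```text
t: 5.15
ee_pos: [0.5757, -0.0485, 0.1827]
ee_rot: [-1.764, -2.052, -0.472]
contact_force: [0.7, 0.2, -0.6]
grip_width: 0.0003
grasp_force: 0.0
```

```bash
python3 -c "
from h import *
print(tipw(),state()['t'])
a=grab_frame('wrist')['image'];b=grab_frame('scene')['image'];import numpy as np
b=cv2.resize(b[150:330,230:470],(640,480))
cv2.imwrite('pics/w2.png',cv2.resize(np.hstack([a,b]),(800,300))[:,:,::-1])"
```

```text
[-0.00106626 -0.10463361  0.16108589] 5.15
```

View pics/w2.png

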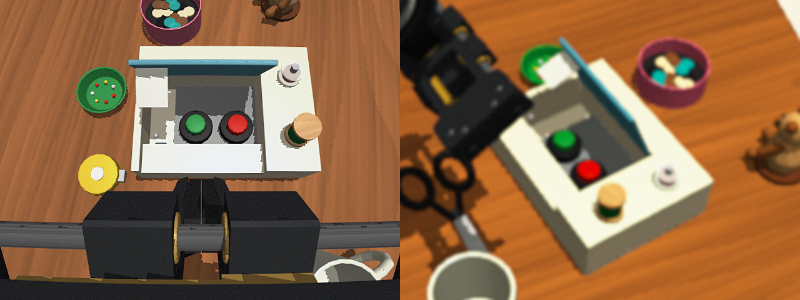

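The lid is open. Green is at (195,125) in the left half, so at winder x = -8; red is at (237,125), and the white tongue sticks out at the left. I'll approach with the tilted tool.

```bash
python3 -c "
from h import *
goal([-.008,-.0125,.0645],30);goal([-.008,-.0125,.0475],30)"
```

```text
shift mm [ 31.6  -6.5 129.7] turn [-0.15 -0.    0.25]
shift mm [ 23.1  -6.5 144.4] turn [-0.15 -0.    0.25]
```

Emit:
apply_moves:
  deltas:
    - {"x":0.003,"y":-0.001,"z":0.015,"ax":-0.1,"ay":0,"az":0.2,"hand":1}
    - {"x":0.007,"y":-0.002,"z":0.035,"ax":-0.1,"ay":0,"az":0.2,"hand":1}
    - {"x":0.012,"y":-0.003,"z":0.055,"ax":-0.1,"ay":0,"az":0.2,"hand":1}
    - {"x":0.017,"y":-0.004,"z":0.075,"ax":-0.1,"ay":0,"az":0.2,"hand":1}
    - {"x":0.022,"y":-0.005,"z":0.093,"ax":-0.1,"ay":0,"az":0.2,"hand":1}
    - {"x":0.026,"y":-0.006,"z":0.108,"ax":-0.1,"ay":0,"az":0.2,"hand":1}
    - {"x":0.029,"y":-0.0065,"z":0.12,"ax":-0.1,"ay":0,"az":0.2,"hand":1}
    - {"x":0.031,"y":-0.0065,"z":0.127,"ax":-0.1,"ay":0,"az":0.2,"hand":1}
    - {"x":0.0315,"y":-0.0065,"z":0.13,"ax":-0.1,"ay":0,"az":0.2,"hand":1}
    - {"x":0.0315,"y":-0.0065,"z":0.13,"ax":-0.1,"ay":0,"az":0.2,"hand":1}

```text
t: 6.08
ee_pos: [0.5554, 0.0419, 0.0856]
ee_rot: [-1.767, -2.048, -0.473]
contact_force: [0.3, -0.9, -0.1]
grip_width: 0.0002
grasp_force: 0.0
```

```bash
python3 -c "
from h import *
print(tipw(),state()['contact_force']);goal([-.008,-.0125,.0475],30);goal([-.008,-.0125,.0425],30)
a=grab_frame('wrist')['image'];b=grab_frame('scene')['image'];import numpy as np
b=cv2.resize(b[150:330,230:470],(640,480))
cv2.imwrite('pics/w3.png',cv2.resize(np.hstack([a,b]),(800,300))[:,:,::-1])"
```

```text
[-0.00802966 -0.0121645   0.06397738] [ 0.28326208 -0.92064849 -0.08917859]
shift mm [-8.5  0.  14.1] turn [-0.07 -0.02  0.06]
shift mm [-11.    0.   18.4] turn [-0.07 -0.02  0.06]
```

View pics/w3.png

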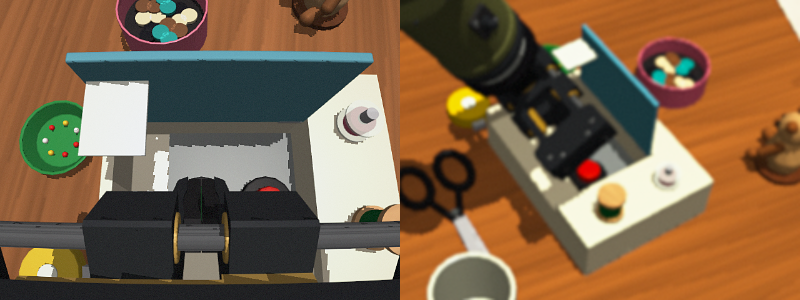

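The fingers cover the green button, the red one is visible and free at (270,185), and the lid and tongue are clear. Pressing straight down.

Emit:
apply_moves:
  deltas:
    - {"x":-0.003,"y":0,"z":0.005,"ax":0,"ay":0,"az":0,"hand":1}
    - {"x":-0.0055,"y":0,"z":0.0095,"ax":0,"ay":0,"az":0,"hand":1}
    - {"x":-0.0075,"y":0,"z":0.013,"ax":0,"ay":0,"az":0,"hand":1}
    - {"x":-0.0085,"y":0,"z":0.0147,"ax":0,"ay":0,"az":0,"hand":1}
    - {"x":-0.0095,"y":0,"z":0.0164,"ax":0,"ay":0,"az":0,"hand":1}
    - {"x":-0.0103,"y":0,"z":0.0178,"ax":0,"ay":0,"az":0,"hand":1}
    - {"x":-0.011,"y":0,"z":0.019,"ax":0,"ay":0,"az":0,"hand":1}
    - {"x":-0.0112,"y":0,"z":0.0195,"ax":0,"ay":0,"az":0,"hand":1}
    - {"x":-0.0112,"y":0,"z":0.0195,"ax":0,"ay":0,"az":0,"hand":1}
    - {"x":-0.0112,"y":0,"z":0.0195,"ax":0,"ay":0,"az":0,"hand":1}

```text
t: 7.02
ee_pos: [0.5556, 0.0414, 0.0642]
ee_rot: [-1.768, -2.049, -0.474]
contact_force: [-0.9, -3.9, 8.6]
grip_width: 0.0004
grasp_force: 4.1
```

```bash
python3 -c "
from h import *
print(tipw(),state()['contact_force'])"
```

```text
[-0.00784323 -0.01272676  0.04254709] [-0.92102033 -3.92935986  8.63709842]
```

Emit:
apply_moves:
  deltas:
    - {"x":-0.0003,"y":0,"z":0.0005,"ax":0,"ay":0,"az":0,"hand":1}
    - {"x":-0.0005,"y":0,"z":0.0009,"ax":0,"ay":0,"az":0,"hand":1}
    - {"x":-0.0008,"y":0,"z":0.0013,"ax":0,"ay":0,"az":0,"hand":1}
    - {"x":-0.001,"y":0,"z":0.0017,"ax":0,"ay":0,"az":0,"hand":1}
    - {"x":-0.001,"y":0,"z":0.0017,"ax":0,"ay":0,"az":0,"hand":1}
    - {"x":-0.001,"y":0,"z":0.0017,"ax":0,"ay":0,"az":0,"hand":1}
    - {"x":-0.001,"y":0,"z":0.0017,"ax":0,"ay":0,"az":0,"hand":1}
    - {"x":-0.001,"y":0,"z":0.0017,"ax":0,"ay":0,"az":0,"hand":1}
    - {"x":-0.001,"y":0,"z":0.0017,"ax":0,"ay":0,"az":0,"hand":1}
    - {"x":-0.001,"y":0,"z":0.0017,"ax":0,"ay":0,"az":0,"hand":1}

```text
t: 7.85
ee_pos: [0.5557, 0.0415, 0.0637]
ee_rot: [-1.767, -2.049, -0.475]
contact_force: [-2.9, -6.1, 19.7]
grip_width: 0.0006
grasp_force: 9.6
```

```bash
python3 -c "
from h import *
print(tipw(),state()['contact_force'])"
```

```text
[-0.00778511 -0.01266821  0.0420511 ] [-2.93236137 -6.08554442 19.73154912]
```

The button hit a hard stop at 38 mm, so it is fully down (5 mm of travel). I'll withdraw up and back and straighten the tool.

Emit:
apply_moves:
  deltas:
    - {"x":0.005,"y":0,"z":-0.0087,"ax":0,"ay":0,"az":0,"hand":1}
    - {"x":0.01,"y":0,"z":-0.021,"ax":0,"ay":0,"az":0,"hand":1}
    - {"x":0.009,"y":0,"z":-0.04,"ax":0,"ay":0,"az":0,"hand":1}
    - {"x":0.008,"y":0,"z":-0.06,"ax":0,"ay":0,"az":0,"hand":1}
    - {"x":0.0104,"y":0,"z":-0.09,"ax":0,"ay":-5,"az":0,"hand":1}
    - {"x":0.016,"y":0,"z":-0.12,"ax":0,"ay":-10,"az":0,"hand":1}
    - {"x":0.022,"y":0,"z":-0.1376,"ax":0,"ay":-15,"az":0,"hand":1}
    - {"x":0.03,"y":0,"z":-0.15,"ax":0,"ay":-20,"az":0,"hand":1}
    - {"x":0.035,"y":0,"z":-0.158,"ax":0,"ay":-25,"az":0,"hand":1}
    - {"x":0.037,"y":0,"z":-0.163,"ax":0,"ay":-30,"az":0,"hand":1}

```text
t: 8.68
ee_pos: [0.5634, -0.0067, 0.2237]
ee_rot: [2.049, 2.375, 0.001]
contact_force: [0.2, 0.3, -0.1]
grip_width: 0.0001
grasp_force: 0.0
```

```bash
python3 -c "
from h import *
print(tipw(),state()['contact_force']);goal([0,.075,.195],0);goal([0,.066,.107],0)"
```

```text
[-0.00701426 -0.07401681  0.19874738] [ 0.15651631  0.2906156  -0.13815315]
shift mm [148.9   7.3   3.3] turn [0.23 0.19 0.08]
shift mm [140.2   6.9  91.3] turn [0.23 0.19 0.08]
```

Emit:
apply_moves:
  deltas:
    - {"x":0.03,"y":0.002,"z":0,"ax":0.2,"ay":0.2,"az":0,"hand":1}
    - {"x":0.065,"y":0.004,"z":0,"ax":0.2,"ay":0.2,"az":0,"hand":1}
    - {"x":0.1,"y":0.006,"z":0,"ax":0.2,"ay":0.2,"az":0,"hand":1}
    - {"x":0.13,"y":0.007,"z":0,"ax":0.2,"ay":0.2,"az":0,"hand":1}
    - {"x":0.148,"y":0.007,"z":0.003,"ax":0.2,"ay":0.2,"az":0,"hand":1}
    - {"x":0.149,"y":0.007,"z":0.02,"ax":0.2,"ay":0.2,"az":0,"hand":1}
    - {"x":0.149,"y":0.007,"z":0.045,"ax":0.2,"ay":0.2,"az":0,"hand":1}
    - {"x":0.148,"y":0.007,"z":0.07,"ax":0.2,"ay":0.2,"az":0,"hand":1}
    - {"x":0.145,"y":0.007,"z":0.085,"ax":0.2,"ay":0.2,"az":0,"hand":1}
    - {"x":0.143,"y":0.007,"z":0.091,"ax":0.2,"ay":0.2,"az":0,"hand":1}

```text
t: 9.52
ee_pos: [0.5469, 0.1353, 0.1282]
ee_rot: [-2.047, -2.373, 0.006]
contact_force: [0.3, -0.4, 0.4]
grip_width: 0.0008
grasp_force: 0.0
```

```bash
python3 -c "
from h import *
print(tipw(),state()['contact_force'])
g=[(1.55,57),(1.3,57),(1.05,60),(.8,62),(.55,66),(.35,69),(.2,71),(.1,71)]
for t,r in g:
    c,s=np.cos(t),np.sin(t); print(t,r,[40-r*c+2.5*s+9,52.5+r*s+2.5*c])
a=grab_frame('wrist')['image'];b=grab_frame('scene')['image'];import numpy as np
b=cv2.resize(b[150:330,230:470],(640,480))
cv2.imwrite('pics/w4.png',cv2.resize(np.hstack([a,b]),(800,300))[:,:,::-1])"
```

```text
[-0.00301571  0.06899797  0.10316523] [ 0.29656021 -0.35715469  0.38114352]
1.55 57 [np.float64(50.31415422569712), np.float64(109.53966162830108)]
1.3 57 [np.float64(36.161462231941506), np.float64(108.09156364034148)]
1.05 60 [np.float64(21.314295190481424), np.float64(105.78932115537033)]
0.8 62 [np.float64(7.597574247724552), np.float64(98.71784440913834)]
0.55 66 [np.float64(-5.959900383600724), np.float64(89.12866841457229)]
0.35 69 [np.float64(-14.959472667830521), np.float64(78.5083804965446)]
0.2 71 [np.float64(-20.088053699740506), np.float64(69.05568893105244)]
0.1 71 [np.float64(-21.395712193122762), np.float64(62.07568299511987)]
```

View pics/w4.png

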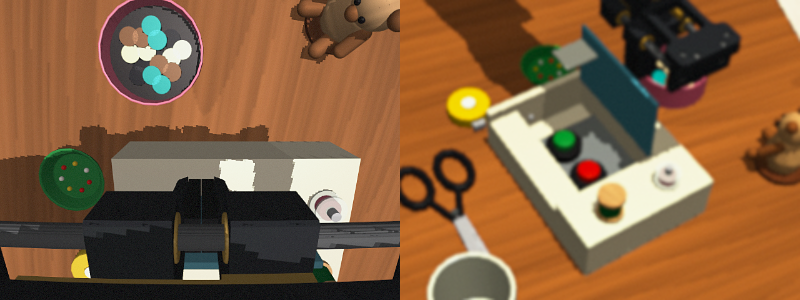

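The fingers are behind the open lid, clear of the bear and the tin; the green button has sprung back and the red one is untouched. I'll push the lid over along its arc.

Emit:
apply_moves:
  deltas:
    - {"x":-0.009,"y":0.003,"z":-0.003,"ax":0,"ay":0,"az":0,"hand":1}
    - {"x":-0.015,"y":0.003,"z":-0.005,"ax":0,"ay":0,"az":0,"hand":1}
    - {"x":-0.021,"y":0.003,"z":-0.006,"ax":0,"ay":0,"az":0,"hand":1}
    - {"x":-0.027,"y":0.003,"z":-0.006,"ax":0,"ay":0,"az":0,"hand":1}
    - {"x":-0.033,"y":0.003,"z":-0.005,"ax":0,"ay":0,"az":0,"hand":1}
    - {"x":-0.039,"y":0.003,"z":-0.0045,"ax":0,"ay":0,"az":0,"hand":1}
    - {"x":-0.044,"y":0.003,"z":-0.004,"ax":0,"ay":0,"az":0,"hand":1}
    - {"x":-0.049,"y":0.003,"z":-0.0025,"ax":0,"ay":0,"az":0,"hand":1}
    - {"x":-0.054,"y":0.003,"z":0,"ax":0,"ay":0,"az":0,"hand":1}
    - {"x":-0.058,"y":0.003,"z":0.002,"ax":0,"ay":0,"az":0,"hand":1}

```text
t: 10.45
ee_pos: [0.5599, 0.0778, 0.1275]
ee_rot: [-2.049, -2.374, 0.002]
contact_force: [-0.6, 3.0, 0.9]
grip_width: 0.0004
grasp_force: 1.1
```

```bash
python3 -c "
from h import *
print(tipw(),state()['contact_force'])"
```

```text
[0.00157961 0.01028833 0.10246991] [-0.63581424  3.01589834  0.85747133]
```

Emit:
apply_moves:
  deltas:
    - {"x":-0.003,"y":-0.001,"z":0.003,"ax":0,"ay":0,"az":0,"hand":1}
    - {"x":-0.0075,"y":-0.001,"z":0.006,"ax":0,"ay":0,"az":0,"hand":1}
    - {"x":-0.012,"y":-0.001,"z":0.01,"ax":0,"ay":0,"az":0,"hand":1}
    - {"x":-0.016,"y":-0.001,"z":0.0135,"ax":0,"ay":0,"az":0,"hand":1}
    - {"x":-0.02,"y":-0.001,"z":0.0175,"ax":0,"ay":0,"az":0,"hand":1}
    - {"x":-0.024,"y":-0.001,"z":0.0225,"ax":0,"ay":0,"az":0,"hand":1}
    - {"x":-0.0265,"y":-0.001,"z":0.0265,"ax":0,"ay":0,"az":0,"hand":1}
    - {"x":-0.029,"y":-0.001,"z":0.0305,"ax":0,"ay":0,"az":0,"hand":1}
    - {"x":-0.031,"y":-0.001,"z":0.0345,"ax":0,"ay":0,"az":0,"hand":1}
    - {"x":-0.032,"y":-0.001,"z":0.0395,"ax":0,"ay":0,"az":0,"hand":1}

```text
t: 11.28
ee_pos: [0.5635, 0.0465, 0.088]
ee_rot: [-2.049, -2.374, 0.001]
contact_force: [-0.9, 2.6, 3.1]
grip_width: 0.0006
grasp_force: 1.3
```

```bash
python3 -c "
from h import *
print(tipw(),state()['contact_force'])
b=grab_frame('scene')['image']
cv2.imwrite('pics/w5.png',cv2.resize(b[150:330,230:470],(640,480))[:,:,::-1])"
```

```text
[ 0.00057821 -0.02123892  0.06303683] [-0.88025512  2.5685515   3.08498474]
```

View pics/w5.png

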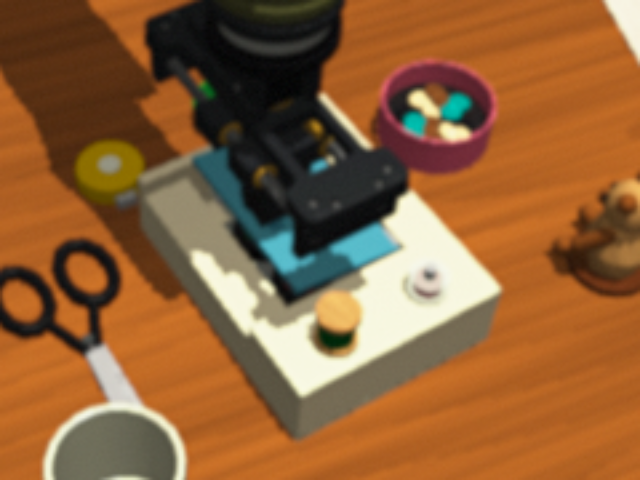

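The lid is almost shut under the fingertips, at about (300,220). Pressing it in to the stop.

Emit:
apply_moves:
  deltas:
    - {"x":0,"y":0,"z":0.003,"ax":0,"ay":0,"az":0,"hand":1}
    - {"x":0,"y":0,"z":0.006,"ax":0,"ay":0,"az":0,"hand":1}
    - {"x":0,"y":0,"z":0.008,"ax":0,"ay":0,"az":0,"hand":1}
    - {"x":0,"y":0,"z":0.01,"ax":0,"ay":0,"az":0,"hand":1}
    - {"x":0,"y":0,"z":0.0115,"ax":0,"ay":0,"az":0,"hand":1}
    - {"x":0,"y":0,"z":0.013,"ax":0,"ay":0,"az":0,"hand":1}
    - {"x":0,"y":0,"z":0.014,"ax":0,"ay":0,"az":0,"hand":1}
    - {"x":0,"y":0,"z":0.0145,"ax":0,"ay":0,"az":0,"hand":1}
    - {"x":0,"y":0,"z":0.0145,"ax":0,"ay":0,"az":0,"hand":1}
    - {"x":0,"y":0,"z":0.0145,"ax":0,"ay":0,"az":0,"hand":1}

```text
t: 12.17
ee_pos: [0.5636, 0.0458, 0.0752]
ee_rot: [-2.051, -2.375, 0.001]
contact_force: [-3.2, -2.0, 15.3]
grip_width: 0.0004
grasp_force: 7.8
```

```bash
python3 -c "
from h import *
print(tipw(),state()['contact_force'])"
```

```text
[ 0.00065279 -0.02195346  0.05020502] [-3.16820502 -2.01524421 15.27343001]
```

At the stop (50.2 mm, 15 N). I'll lift off slowly at first, then clear the winder.

Emit:
apply_moves:
  deltas:
    - {"x":0,"y":0,"z":-0.003,"ax":0,"ay":0,"az":0,"hand":1}
    - {"x":0,"y":0,"z":-0.007,"ax":0,"ay":0,"az":0,"hand":1}
    - {"x":0,"y":0,"z":-0.012,"ax":0,"ay":0,"az":0,"hand":1}
    - {"x":0,"y":0,"z":-0.025,"ax":0,"ay":0,"az":0,"hand":1}
    - {"x":0,"y":0,"z":-0.05,"ax":0,"ay":0,"az":0,"hand":1}
    - {"x":-0.015,"y":0,"z":-0.08,"ax":0,"ay":0,"az":0,"hand":1}
    - {"x":-0.04,"y":0,"z":-0.11,"ax":0,"ay":0,"az":0,"hand":1}
    - {"x":-0.07,"y":0,"z":-0.13,"ax":0,"ay":0,"az":0,"hand":1}
    - {"x":-0.09,"y":0,"z":-0.14,"ax":0,"ay":0,"az":0,"hand":1}
    - {"x":-0.1,"y":0,"z":-0.14,"ax":0,"ay":0,"az":0,"hand":1}

```text
t: 13.0
ee_pos: [0.5805, -0.0566, 0.2161]
ee_rot: [2.057, 2.373, 0.002]
contact_force: [0.1, 0.1, 0.4]
grip_width: 0.001
grasp_force: 0.0
```

Emit:
apply_moves:
  deltas:
    - {"x":0,"y":0,"z":0,"ax":0,"ay":0,"az":0,"hand":1}
    - {"x":0,"y":0,"z":0,"ax":0,"ay":0,"az":0,"hand":1}
    - {"x":0,"y":0,"z":0,"ax":0,"ay":0,"az":0,"hand":1}
    - {"x":0,"y":0,"z":0,"ax":0,"ay":0,"az":0,"hand":1}
    - {"x":0,"y":0,"z":0,"ax":0,"ay":0,"az":0,"hand":1}
    - {"x":0,"y":0,"z":0,"ax":0,"ay":0,"az":0,"hand":1}
    - {"x":0,"y":0,"z":0,"ax":0,"ay":0,"az":0,"hand":1}
    - {"x":0,"y":0,"z":0,"ax":0,"ay":0,"az":0,"hand":1}
    - {"x":0,"y":0,"z":0,"ax":0,"ay":0,"az":0,"hand":1}
    - {"x":0,"y":0,"z":0,"ax":0,"ay":0,"az":0,"hand":1}

```text
t: 13.83
ee_pos: [0.5788, -0.0526, 0.2134]
ee_rot: [-2.049, -2.375, 0.001]
contact_force: [0.3, 0.0, 0.3]
grip_width: 0.0005
grasp_force: 0.0
```

```bash
python3 -c "
from h import *
a=grab_frame('wrist')['image'];b=grab_frame('scene')['image'];import numpy as np
b=cv2.resize(b[150:330,230:470],(640,480))
cv2.imwrite('pics/w6.png',cv2.resize(np.hstack([a,b]),(800,300))[:,:,::-1])"
```

```text
(no output)
```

View pics/w6.png

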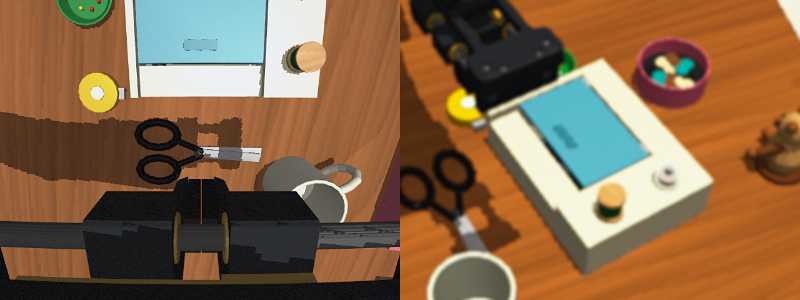

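The lid is shut and flush (200,30 left; 585,130 right), everything else is where it was, and the arm is clear.

```bash
python3 -c "
from h import *
print(job_done())"
```

```text
the job is handed in; nothing more can be done
None
```

I opened the lid with a press, pushed the green button down to its stop, then pressed the lid shut again; the last pictures show it flush, the red button was never touched, and the job was handed in at about 14 s.

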